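# Shut down the guitar test rig

## Task

The repaired guitar has been tried out; shut the test rig down in the proper order, only pressing and picking nothing up: first press the footswitch of the white tuner pedal right down to mute the signal and let it come up again, then press down the raised end of the amplifier's white standby rocker so that it flips over, and last flip the red mains rocker beside it in the same way. Do not press the green overdrive pedal's footswitch or flip the mains before the standby, and leave both pedals, the amplifier's knob settings, the tin on the amplifier and the cup of tools as they stand.

Things in the scene. Friction and masses are not known exactly. Their poses are not given: they have to be found in the camera images.
- amp: Fixed valve combo amplifier, cream, 210 (x) x 300 (y) x 285 mm high. Origin: centre of its underside; +x: grille, -x: open back, robot side. Control plate on top along the -x edge, face at z 288 mm. On its centre line, x = -57 mm, lie mains rocker (y -95), standby rocker (y -38), lamp (y 4), tone knob (y 42), volume knob (y 84; to z 303). Dark handle along y at x = 22, to z 314 mm
- mains (a joint): Red mains rocker, tilt in rad about the amplifier's y: 0 = on, robot-side (-x) end standing up; 0.42 = off, that end level and the +x end up. Snaps over past half way, stays; takes about 3 N. Actuator 28 (x) x 22 (y) mm in a 34 x 30 mm bezel; tip of the raised end 11 mm above the control plate, a level half 5 mm above it
- mains_end (a point): On the sloping upper face of the robot-side half of the red mains rocker, 11 mm from the rocker's centre line and 3 mm from its tip: the place to press, straight down. It goes down about 5 mm
- standby (a joint): White standby rocker, same make, size, force and directions as the mains rocker: 0 = on (playing), 0.42 = standby (off)
- standby_end (a point): On the sloping upper face of the robot-side half of the white standby rocker, 11 mm from the rocker's centre line and 3 mm from its tip: the place to press, straight down. It goes down about 5 mm
- volume_pointer (a point): Tip of the pointer of the black volume knob, 18 mm from the knob's axis (do not turn)
- tone_pointer (a point): Tip of the pointer of the black tone knob, 18 mm from the knob's axis (do not turn)
- tuner: Loose white tuner pedal with a dark display with coloured bars on its far half, 0.3 to 0.5 kg, 122 (x) x 66 (y) mm, lid 42 mm above the bench. Origin: centre of its underside; +x away from the robot, z up. It stands on rubber feet; its footswitch is at x = -38 mm, y = 0
- tuner_switch (a joint): Travel of the tuner pedal's footswitch in m: 0 = up, 0.005 = fully down. Spring: starts to move at about 2 N, fully down at about 5.6 N, comes up by itself
- tuner_top (a point): Centre of the top of the tuner's footswitch: a flat aluminium button 24 mm across, 57 mm above the bench when up. Press straight down
- drive: Loose green overdrive pedal with three black knobs on its far half, same box, footswitch, origin and axes as the tuner pedal (leave alone)
- drive_switch (a joint): Travel of the overdrive pedal's footswitch in m: 0 = up, 0.005 = fully down (leave alone)
- cup: Loose perforated steel cup full of hand tools, 84 mm across, cup 115 mm high, tools to about 180 mm. Origin: centre of its underside (leave alone)
- tin: Loose round wax tin with a red lid standing on the amplifier's top, beyond the handle, 56 mm across, 21 mm high. Origin: centre of its underside (leave alone)
Things that resemble listed ones, but are neither listed nor needed, are in the scene too. What is shaped like the tuner but purple is not meant.

How it is judged:
By the outcome, as a careful person would: the job done as asked, in the order asked, and still so for the second after the job is handed in, with the robot touching nothing.
It also fails if it takes over 48 s, if anything falls off the work surface, if the arm or the gripper's body presses on something with over 40 N, if the wrist force passes 120 N, or if a joint passes its speed limit or range.

## Robot

A 7-joint arm with a two-finger parallel gripper is mounted at the origin on the work surface. World frame = base frame: x ahead of the robot, y to its left, z up, the work surface at z = 0. Lengths are in m, angles in rad, forces in N, time in s.
With the tool pointing down it reaches from about 0.425 to 0.95 m from the base axis. Payload 4.7 kg.
Tool frame: the origin (TCP) lies at the very end of the fingers, on their centre line; the grasp point (between the pads) lies behind it (arm.hold_point_z is the z of the grasp point in the tool frame, in m); z points along the fingers, y is the line along which they close (so a half turn about z gives the same grasp; the last joint's range is limited). The gripper opens to 85 mm and grips with 20 to 120 N. Pads are 22 mm wide; open, the fingers measure 114 mm over their backs; the gripper's body (76 mm by 85 mm) begins 54 mm behind the grasp point. The pads swing forward as they close: fully open they stand 13 mm farther back than shut.
Start: joints at [1.205, 0.469, -0.049, 1.532, 0.024, 1.141, -0.082], TCP at [0.223, -0.637, 0.231] pointing down, gripper open.
Joint ranges: [-2.59, 2.59], [-0.33, 1.99], [-1.39, 1.29], [0.1, 2.45], [-1.04, 4.18], [0.21, 1.99], [-2.66, 2.66]. Speed limits (rad/s): [2.57, 2.57, 3.14, 3.14, 3.14, 3.14, 3.14].

## Interface

Orientations are given as [roll, pitch, yaw] about the fixed x, y, z axes, in that order (R = Rz(yaw) Ry(pitch) Rx(roll)).
In Python, from plant import arm gives the robot as it stands.
- The arm moves only by the tool jog_arm, never from a script. Its argument "commands" is text: rows parted by semicolons, each of 5 numbers parted by spaces: the finger opening in mm, from 0 to 85.4, then the shift along the world's x, y, z in units of 25 mm (1.0 is 25 mm), then the turn about the world's z in degrees. A call has 1 to 20 rows; each row shifts and turns the commanded pose from where the row before left it; what a row does not reach is not made up. A row lasts 1/8 s, in which the tool goes at most 62.5 mm and 10.7 degrees, less where a joint would pass 70% of its speed; a pose out of reach is approached as far as the arm can. A call is refused whole if a number of a shift passes 1 or a number of a turn 10.7, either way. A call with a gripper value outside its range is refused whole. The fingers move at their own pace and stop on an object; the grip force is fixed at half the most. Time passes only in rows, so rows that do not move let the fingers close. It gives the time, the measured TCP pose, the force, the opening and the grip force at its end, in the units of the state.
- arm.read_state(): the state, without advancing time (a new reading comes with each control period).
- arm.read_camera(name): name is "side" or "top" or "wrist"; returns (picture, depth): 400x640x3 uint8, blue, green, red; 400x640 float32, m along the optical axis (not along the pixel's ray), 0 where there is no reading.
- arm.get_calibration(name): a dict with "camera_matrix" (3x3 intrinsics, pixels), "dist" ([k1, k2, p1, p2, k3] as OpenCV has them; the pictures are not rectified), "R" (3x3) and "t" (3): a world point X has camera coordinates R X + t. Camera axes: x right, y down, z forward; pixel columns grow to the right and rows downward; lengths in m; the calibration is good to about 2 mm. A picture is of the moment at which its call begins: read the wrist's pose just before it. get_calibration takes no time and is no camera call; for the wrist camera it gives the pose at the moment of the call.
- arm.job_done(): hands the job in; it is judged then, once.
The state is a dict: "time_s": time; "joint_positions": joint angles; "qd": joint speeds; "tau": joint torques, N m; "tool_pos": TCP position; "eef_rot": TCP orientation; "ft_force": force on the tool from outside, world axes, zero at the start; "ft_torque": the same for the moment, N m; "finger_gap": finger opening in m; "grasp_force": force on a finger pad.
Only numpy, scipy, OpenCV 4.12 (cv2) and the standard library are available. Lean on these libraries where they do the work, as an engineer would, in place of code of your own. Each camera call takes 0.05 s, during which the arm holds its last target. There are 200 camera calls.

## Working session

There is one attempt and no reset: what is moved stays moved. The work goes in short steps, Python scripts to look and compute and a tool call to move; the robot and the scene stay as the last step left them, time stands still between calls to the robot, and variables do not carry over. Pictures are saved under pics/ and viewed, at most 10 in all, crops included, and the job is handed in when it is done.

Besides the shell and the picture viewer there is one more tool, called after "Request:" as name(argument=value, ...), one argument or row to a line, values as JSON. jog_arm: Moves the arm, as the interface text tells. Its arguments: {"type":"object","properties":{"commands":{"type":"string"}},"required":["commands"]}

```bash
mkdir -p pics; cat > h.py <<'E'
import numpy as np,cv2
from plant import arm
def snap(n):
    c=arm.get_calibration(n); p,d=arm.read_camera(n); np.savez('pics/%s.npz'%n,p=p,d=d,**{k:np.array(c[k]) for k in('camera_matrix','dist','R','t')}); return p
def load(n): return np.load('pics/%s.npz'%n)
def ray(c,u,v,z):
    q=cv2.undistortPoints(np.array([[[u,v]]],float),c['camera_matrix'],c['dist'])[0,0]
    R,t=c['R'],c['t'].ravel(); o=-R.T@t; d=R.T@np.array([q[0],q[1],1]); return o+d*(z-o[2])/d[2]
def pt(c,u,v):
    q=cv2.undistortPoints(np.array([[[u,v]]],float),c['camera_matrix'],c['dist'])[0,0]
    z=c['d'][int(v),int(u)]; return c['R'].T@(np.array([q[0]*z,q[1]*z,z])-c['t'].ravel())
E
python3 - <<'E'
from h import *
for n in('top','side'): cv2.imwrite('pics/%s0.png'%n,snap(n))
s=arm.read_state();print(s['time_s'],s['tool_pos'],s['eef_rot'],s['finger_gap'],arm.hold_point_z)
E
```

```text
0.1 [ 0.22292313 -0.63656582  0.23037393] [-3.13981690e+00  4.15683657e-05  3.36839259e-01] 0.0858568879622685 -0.0187
```

View pics/top0.png

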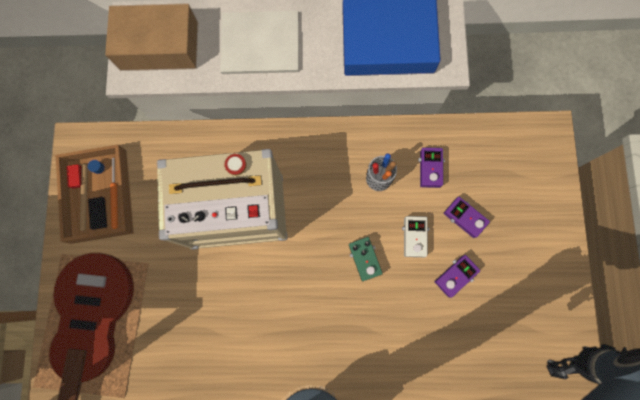

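View pics/side0.png

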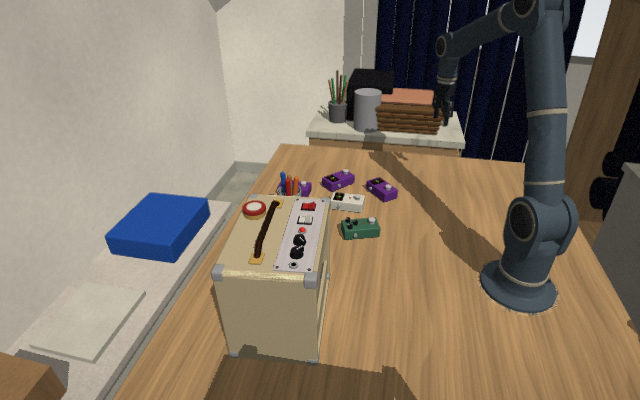

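The top view has +x up and +y left. Candidates for the tuner are the white pedal at (416,236), purple pedals at (432,166), (467,215) and (457,276), and the green pedal at (366,258). I choose the white one, whose switch is near (417,250). The standby rocker is the white one at (231,213), and the mains is the red one at (253,211). The lamp at (214,214) is red too, but it isn't a rocker. I'll check these in a close crop.

```bash
python3 - <<'E'
from h import *
c=load('top');p=c['p']
a=cv2.resize(p[205:265,395:455],None,fx=6.5,fy=6.5,interpolation=2);b=cv2.resize(p[190:250,210:270],None,fx=6.5,fy=6.5,interpolation=2)
cv2.imwrite('pics/crop1.png',np.hstack([a,b]))
hsv=cv2.cvtColor(p,cv2.COLOR_BGR2HSV)
# tuner body
m=((hsv[...,1]<60)&(hsv[...,2]>130)).astype(np.uint8);w=np.zeros_like(m);w[205:262,398:436]=1
m=cv2.morphologyEx(m*w,cv2.MORPH_CLOSE,np.ones((9,9)));k=max(cv2.findContours(m,0,2)[0],key=cv2.contourArea)
r=cv2.minAreaRect(k);print(r);B=cv2.boxPoints(r);print([ray(c,*q,.042).round(4) for q in B],ray(c,*r[0],.042).round(4))
for n,(u0,u1,v0,v1),f in(('red',(243,265,200,222),lambda h:((h[...,0]<10)|(h[...,0]>170))&(h[...,1]>140)),):
    w=np.zeros_like(m);w[v0:v1,u0:u1]=1;mm=f(hsv).astype(np.uint8)*w;k=max(cv2.findContours(mm,0,2)[0],key=cv2.contourArea);r=cv2.minAreaRect(k);print(n,r,ray(c,*r[0],.295).round(4))
for q in((231,213),(417,250),(416,236),(432,166)):print(q,pt(c,*q).round(4))
E
```

```text
((414.5, 236.0), (40.0, 25.0), 90.0)
[array([ 0.6104, -0.2856,  0.042 ]), array([ 0.6091, -0.3613,  0.042 ]), array([ 0.4877, -0.3546,  0.042 ]), array([ 0.4887, -0.2801,  0.042 ])] [ 0.5485 -0.3204  0.042 ]
red ((253.0, 211.0), (10.0, 8.0), 90.0) [0.5883 0.1278 0.295 ]
(231, 213) [0.5839 0.1835 0.2961]
(417, 250) [ 0.5046 -0.3227  0.0592]
(416, 236) [ 0.5483 -0.3248  0.043 ]
(432, 166) [ 0.7663 -0.3854  0.042 ]
```

View pics/crop1.png

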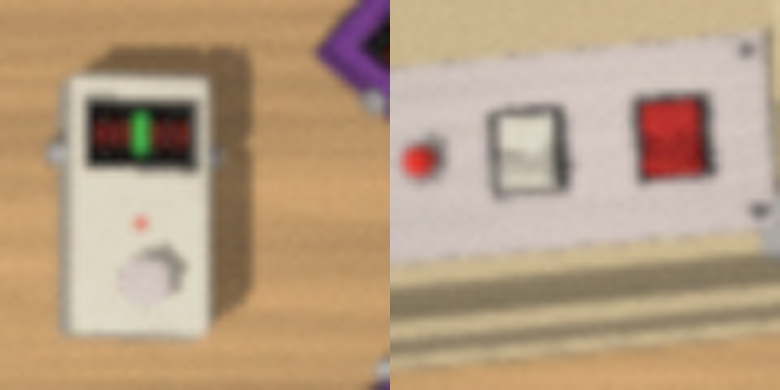

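The crop confirms it. The white pedal has a dark display with coloured bars, and its switch is at top-image pixel (417.6,247.8). The white rocker centre is at (231.5,213.1) and the red at (253.7,211.2). I'll close the fingers, go above the tuner and look from there.

Request:
jog_arm(
  commands="0 0.9 0.97 0 -1.5;0 0.9 0.97 0 -1.5;0 0.9 0.97 0 -1.5;0 0.9 0.97 0 -1.5;0 0.9 0.97 0 -1.5;0 0.9 0.97 0 -1.5;0 0.9 0.97 0 -1.5;0 0.9 0.97 0 -1.5;0 0.9 0.97 0 -1.5;0 0.9 0.97 0 -1.5;0 0.9 0.97 0 -1.5;0 0.9 0.97 0 -1.5;0 0.2 0.9 -0.8 -1.5;0 0 0 -0.8 0",
)

```text
time_s: 1.85
tool_pos: [0.4992, -0.3207, 0.1907]
eef_rot: [-3.14, -0.0, 0.001]
ft_force: [-0.4, -0.9, 0.4]
finger_gap: 0.0001
grasp_force: 0.0
```

```bash
python3 - <<'E'
from h import *
cv2.imwrite('pics/wrist0.png',snap('wrist'));s=arm.read_state();print(s['time_s'],s['tool_pos'],s['eef_rot'],s['finger_gap'],s['ft_force'])
c=load('top');print('switch',ray(c,417.4,247.7,.057));a=ray(c,231.3,212.9,.294);b=ray(c,253.5,211,.294);print(a,b,np.degrees(np.arctan2(-(a-b)[0],(a-b)[1])))
E
```

```text
1.9 [ 0.4969028  -0.32122578  0.18760533] [-3.13846404e+00  4.87191759e-03 -9.70828898e-04] 2.7938884835373468e-05 [-0.80436503  0.20782451 -2.207844  ]
switch [ 0.511575   -0.32458467  0.057     ]
[0.5845695  0.18323666 0.294     ] [0.58848255 0.12671805 0.294     ] 3.960532792072282
```

View pics/wrist0.png

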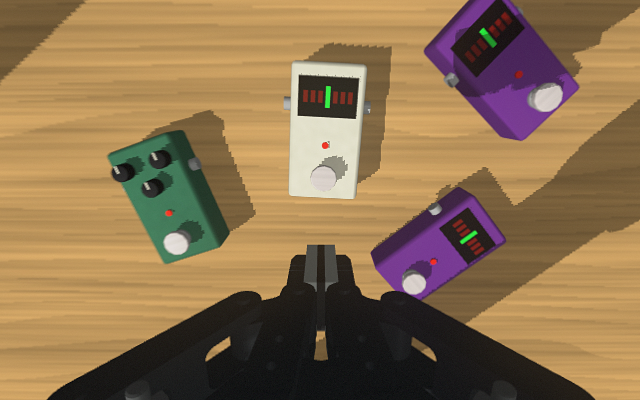

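The wrist view shows the tuner switch at (323,178), the closed fingertips at (321,250), and the purple and green pedals well to either side.

```bash
python3 - <<'E'
from h import *
c=load('wrist');p=c['p'];print(ray(c,323,178,.057),pt(c,323,178))
s=arm.read_state();print(s['time_s'],s['tool_pos'],s['ft_force'])
for q in((323,246),(310,250),(335,250)):print(pt(c,*q).round(4))
E
```

```text
[ 0.51000299 -0.322926    0.057     ] [ 0.50986888 -0.32293115  0.05641352]
1.9 [ 0.4969028  -0.32122578  0.18760533] [-0.80436503  0.20782451 -2.207844  ]
[ 0.5092 -0.3218  0.1966]
[ 0.5092 -0.3158  0.201 ]
[ 0.4117 -0.3376 -0.0007]
```

Request:
jog_arm(
  commands="0 0.5 0 -1 0;0 0 0 -1 0;0 0 0 -1 0;0 0 0 -1 0;0 0 0 -0.7 0;0 0 0 0 0;0 0 0 0 0",
)

```text
time_s: 2.78
tool_pos: [0.5112, -0.324, 0.0747]
eef_rot: [3.141, -0.001, -0.004]
ft_force: [0.3, -0.1, 0.6]
finger_gap: 0.0001
grasp_force: 0.0
```

Request:
jog_arm(
  commands="0 0 0 -0.35 0;0 0 0 -0.3 0;0 0 0 -0.1 0;0 0 0 0 0;0 0 0 0 0",
)

```text
time_s: 3.4
tool_pos: [0.5106, -0.3236, 0.0554]
eef_rot: [3.141, -0.0, -0.004]
ft_force: [-0.8, 0.0, 2.6]
finger_gap: 0.0004
grasp_force: 1.6
```

Request:
jog_arm(
  commands="0 0 0 -0.1 0;0 0 0 -0.06 0;0 0 0 0 0;0 0 0 0 0",
)

```text
time_s: 3.9
tool_pos: [0.5107, -0.3237, 0.052]
eef_rot: [3.141, -0.0, -0.004]
ft_force: [-2.9, 1.8, 10.1]
finger_gap: 0.0002
grasp_force: 4.9
```

Request:
jog_arm(
  commands="0 0 0 -0.04 0;0 0 0 0 0;0 0 0 0 0",
)

```text
time_s: 4.28
tool_pos: [0.5107, -0.3237, 0.0519]
eef_rot: [3.141, -0.0, -0.004]
ft_force: [-3.6, 2.5, 15.9]
finger_gap: -0.0001
grasp_force: 7.8
```

Bottomed out at 16 N. Releasing, then moving above the amp.

Request:
jog_arm(
  commands="0 0 0 0.2 0;0 0 0 0.4 0;0 0 0 1 0;0 0 0 1 0;0 0 0 1 0;0 0 0.5 1 0;0 0.1 1 1 0;0 0.1 1 1 0;0 0.1 1 1 0;0 0.1 1 1 0;0 0.1 1 1 0;0 0.1 1 1 0;0 0.1 1 1 0;0 0.1 1 1 1;0 0.1 1 1 1;0 0.1 1 0.5 1;0 0.1 1 0 1;0 0 1 0 0;0 0 1 0 0;0 0 1 0 0",
)

```text
time_s: 6.78
tool_pos: [0.5375, 0.0403, 0.4009]
eef_rot: [3.142, 0.003, 0.067]
ft_force: [-0.1, -0.2, -0.6]
finger_gap: 0.0003
grasp_force: 0.0
```

Request:
jog_arm(
  commands="0 0 1 0 0;0 0 1 0 0;0 0 1 0 0;0 0 1 0 0;0 0 1 0 0;0 0 0.8 0 0;0 0 0 0 0;0 0 0 0 0",
)

```text
time_s: 7.78
tool_pos: [0.5381, 0.183, 0.4017]
eef_rot: [3.14, 0.001, 0.065]
ft_force: [-0.0, 0.1, -0.5]
finger_gap: 0.0002
grasp_force: 0.0
```

```bash
python3 - <<'E'
from h import *
s=arm.read_state();print(s['time_s'],s['tool_pos'],s['eef_rot'])
cv2.imwrite('pics/wrist1.png',snap('wrist'))
E
```

```text
7.775 [0.53807853 0.18300809 0.40171887] [3.14039659e+00 1.29412416e-03 6.54963939e-02]
```

View pics/wrist1.png

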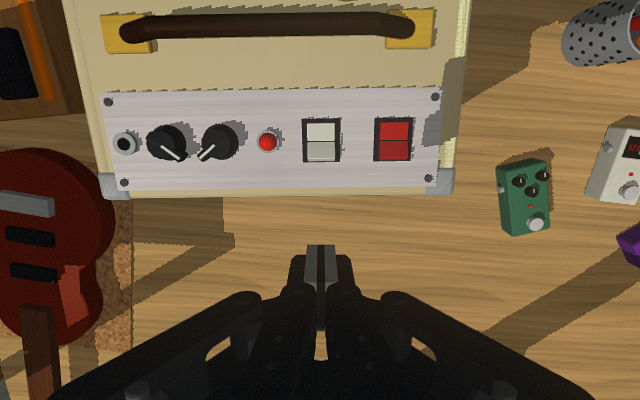

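The wrist view shows the standby bezel at (302–341, 118–162) with its robot-side half at about (320,151). The mains bezel is at (373–412, 117–161). The amp axes line up with the tool.

```bash
python3 - <<'E'
from h import *
c=load('wrist')
for q in((321.5,140,.290),(392.5,139,.290),(320.5,159,.299),(392.5,158,.299)):print(q,ray(c,*q).round(4))
for q in((320,145),(320,150),(320,155),(320,158),(320,125),(392,150),(392,156),(350,140),(355,175),(320,165)):print(q,pt(c,*q).round(4))
E
```

```text
(321.5, 140, 0.29) [0.5845 0.1851 0.29  ]
(392.5, 139, 0.29) [0.589  0.1291 0.29  ]
(320.5, 159, 0.299) [0.5709 0.1851 0.299 ]
(392.5, 158, 0.299) [0.5753 0.1293 0.299 ]
(320, 145) [0.581  0.1861 0.2943]
(320, 150) [0.5775 0.1859 0.297 ]
(320, 155) [0.5738 0.1856 0.298 ]
(320, 158) [0.5714 0.1855 0.2977]
(320, 125) [0.5961 0.1871 0.2919]
(392, 150) [0.581  0.1297 0.2955]
(392, 156) [0.5767 0.1297 0.2981]
(350, 140) [0.5857 0.1624 0.2877]
(355, 175) [0.5578 0.1558 0.2889]
(320, 165) [0.5641 0.185  0.2882]
```

Request:
jog_arm(
  commands="0 0.54 0.06 -0.8 0;0 0.54 0 -0.9 0;0 0 0 -1 0;0 0 0 -0.7 0;0 0 0 -0.3 0;0 0 0 0 0;0 0 0 0 0",
)

```text
time_s: 8.7
tool_pos: [0.5656, 0.1857, 0.3111]
eef_rot: [-3.141, -0.002, 0.066]
ft_force: [0.4, 0.4, -0.2]
finger_gap: 0.0
grasp_force: 0.0
```

Request:
jog_arm(
  commands="0 0 0 -0.2 0;0 0 0 -0.2 0;0 0 0 -0.1 0;0 0 0 0 0;0 0 0 0 0",
)

```text
time_s: 9.32
tool_pos: [0.565, 0.1855, 0.2977]
eef_rot: [3.142, 0.0, 0.066]
ft_force: [-1.8, -0.1, 2.6]
finger_gap: -0.0001
grasp_force: 1.1
```

Request:
jog_arm(
  commands="0 0 0 -0.08 0;0 0 0 -0.08 0;0 0 0 0 0;0 0 0 0 0",
)

```text
time_s: 9.82
tool_pos: [0.5652, 0.1853, 0.2934]
eef_rot: [3.141, 0.0, 0.066]
ft_force: [0.9, 0.3, -0.7]
finger_gap: -0.0003
grasp_force: 0.0
```

Force dropped away, so it likely snapped over. I'll rise and move over the mains, looking on the way.

Request:
jog_arm(
  commands="0 0 0 -0.03 0;0 0 0 0 0;0 0 0 0.5 0;0 0 0 1 0;0 -0.5 0 1 0;0 -0.4 -0.8 0.8 0;0 0 -0.7 0.5 0;0 0 -0.75 0 0;0 0 0 0 0;0 0 0 0 0",
)

```text
time_s: 11.08
tool_pos: [0.5424, 0.1294, 0.3869]
eef_rot: [-3.141, 0.002, 0.066]
ft_force: [-0.2, 0.2, -0.3]
finger_gap: -0.0002
grasp_force: 0.0
```

```bash
python3 - <<'E'
from h import *
s=arm.read_state();print(s['time_s'],s['tool_pos'],s['eef_rot'])
cv2.imwrite('pics/wrist2.png',snap('wrist')[60:200,150:450].repeat(2,0).repeat(2,1))
E
```

```text
11.075 [0.54243434 0.12939944 0.38686245] [-3.14125970e+00  1.70900372e-03  6.64419900e-02]
```

View pics/wrist2.png

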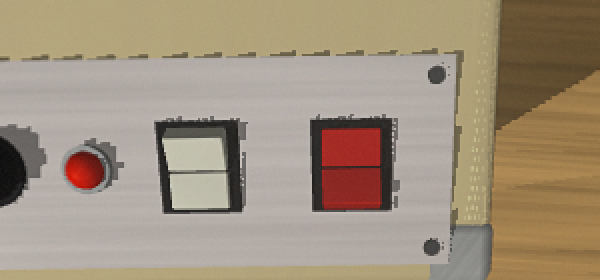

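Standby has flipped: its far end now stands up, at crop (195,130). The red mains at crop (351,168) is unchanged. Now the mains.

Request:
jog_arm(
  commands="0 0.54 0 -0.8 0;0 0.54 0 -0.9 0;0 0 0 -0.9 0;0 0 0 -0.4 0;0 0 0 0 0;0 0 0 0 0",
)

```text
time_s: 11.88
tool_pos: [0.5701, 0.1295, 0.3135]
eef_rot: [-3.141, -0.001, 0.067]
ft_force: [-0.4, 0.8, 0.2]
finger_gap: -0.0003
grasp_force: 0.0
```

Request:
jog_arm(
  commands="0 0 0 -0.2 0;0 0 0 -0.2 0;0 0 0 -0.13 0;0 0 0 0 0;0 0 0 0 0",
)

```text
time_s: 12.5
tool_pos: [0.5697, 0.1292, 0.2997]
eef_rot: [3.142, -0.0, 0.066]
ft_force: [-0.3, -0.7, 1.0]
finger_gap: 0.0001
grasp_force: 0.0
```

Request:
jog_arm(
  commands="0 0 0 -0.08 0;0 0 0 -0.08 0;0 0 0 0 0;0 0 0 0 0",
)

```text
time_s: 13.0
tool_pos: [0.5697, 0.1291, 0.2953]
eef_rot: [3.141, -0.0, 0.066]
ft_force: [0.5, 0.2, 0.5]
finger_gap: 0.0002
grasp_force: 0.0
```

Request:
jog_arm(
  commands="0 0 0 -0.08 0;0 0 0 -0.03 0;0 0 0 0 0;0 0 0 0.5 0;0 0 0 1 0;0 -0.5 0 1 0;0 -0.5 0 1 0;0 0 0 0.5 0;0 0 0 0 0;0 0 0 0 0",
)

```text
time_s: 14.25
tool_pos: [0.5446, 0.1288, 0.3917]
eef_rot: [3.141, 0.002, 0.066]
ft_force: [0.2, 0.1, -1.0]
finger_gap: 0.0003
grasp_force: 0.0
```

```bash
python3 - <<'E'
from h import *
s=arm.read_state();print(s['time_s'],s['tool_pos'],s['ft_force'])
w=snap('wrist')[60:200,150:450];t=snap('top')[140:300,150:450]
cv2.imwrite('pics/end.png',np.vstack([w,t]).repeat(2,0).repeat(2,1)[:600])
E
```

```text
14.25 [0.54464287 0.12882852 0.39165563] [ 0.20844914  0.05852049 -1.02118559]
```

View pics/end.png

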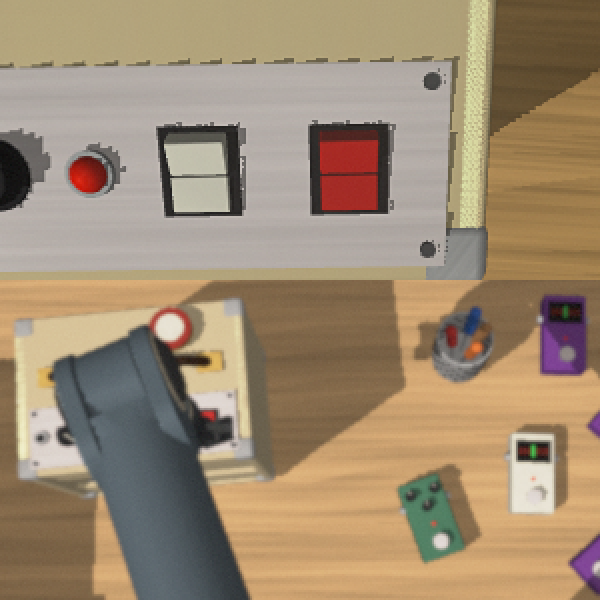

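Both rockers now have their far ends raised, at (195,140) and (350,135). The pedals, the tin and the cup stand where they were, and the arm is clear.

```bash
python3 -c "from plant import arm; print(arm.job_done())"
```

```text
the job is handed in; nothing more can be done
None
```

I pressed the tuner footswitch right down and released it, then flipped the standby rocker, then the mains; the job was handed in at about 14 s with the arm clear of everything.

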